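# Flip the test-status flag of the loaded fixture

### The arm

A 6-joint arm with a two-finger parallel gripper is mounted at the origin on the work surface. World frame = base frame: x ahead of the robot, y to its left, z up, the work surface at z = 0. Lengths are in mm, angles in rad, forces in N, time in s.
With the tool pointing down it reaches from about 350 to 975 mm from the base axis. Payload 7.1 kg.
Tool frame: the origin (TCP) lies at the centre of the arm's flange, where the gripper is bolted on; the fingertips stand 182 mm ahead of it and the grasp point (between the pads) lies 163 mm ahead of it; z points along the fingers, y is the line along which they close (so a half turn about z gives the same grasp; the last joint's range is limited). The gripper opens to 88 mm and grips with 3 to 60 N. Pads are 20 mm wide; open, the fingers measure 115 mm over their backs; the gripper's body (75 mm by 178 mm) begins 61 mm behind the grasp point.
Start: joints at [1.101, 0.423, 1.63, -0, 1.089, -0.019], TCP at [272.272, 562.561, 404.675] pointing down, gripper open.
Joint ranges: [-3, 3], [-0.9, 2.11], [0.09, 2.58], [-1.31, 4.45], [0.11, 2.69], [-2.54, 2.54]. Speed limits (rad/s): [2.39, 2.39, 3.01, 3.14, 3.14, 3.14].

### API

Orientations are given as a rotation vector (axis times angle).
In Python, from workcell import readout, get_image, ctrl gives the robot as it stands.
- The arm moves only by the tool step_arm, never from a script. Its argument "targets" is a list that holds one entry, the list of rows, each a list of 7 numbers: the shift along the world's x, y, z as a fraction of full scale, then the turn, a rotation vector about the world's x, y, z as a fraction of full scale, then the opening, from 0 (shut) to 1 (fully open). In form: [[[dx, dy, dz, wx, wy, wz, claw], ...]]. A call has exactly 5 rows; each row shifts and turns the commanded pose from where the row before left it; what a row does not reach is not made up. Full scale, the value 1, is 0.05 m for a shift and 4 degrees for a turn. A row lasts 1/8 s, in which the tool goes at most 62.5 mm and 10.7 degrees, less where a joint would pass 70% of its speed; a pose out of reach is approached as far as the arm can. A call with a number of a shift or a turn outside -1 to 1 is refused whole. A call with a gripper value outside its range is refused whole. The fingers move at their own pace and stop on an object; the grip force is fixed at half the most. Time passes only in rows, so rows that do not move let the fingers close, or fill a call up. It gives the time, the measured TCP pose, the force, the opening and the grip force at its end, in the units of the state.
- readout.get_obs(): the state, without advancing time (a new reading comes with each control period).
- get_image(name): name is "side" or "top" or "wrist"; returns a dict with "pixels" (400x640x3 uint8, red, green, blue), "intrinsics" (3x3 intrinsics, pixels), "extrinsics" (4x4, takes a point from world to camera coordinates). Camera axes: x right, y down, z forward; pixel columns grow to the right and rows downward; lengths in mm; the calibration is good to about 2 mm. The wrist camera is an equidistant fisheye: a pixel r from the principal point sees the ray r / f radians off the axis. A picture is of the moment at which its call begins. There is no depth.
- ctrl.close_job(): hands the job in; it is judged then, once.
The state is a dict: "t": time; "qpos": joint angles; "qvel": joint speeds; "joint_torque": joint torques, N m; "ee_pos": TCP position; "orientation": TCP orientation; "ft_force": force on the tool from outside, world axes, zero at the start; "moment": the same for the moment, N m; "width": finger opening in mm; "grasp_force": force on a finger pad.
Only numpy, scipy, OpenCV 4.12 (cv2) and the standard library are available. Lean on these libraries where they do the work, as an engineer would, in place of code of your own. Each camera call takes 0.05 s, during which the arm holds its last target. There are 200 camera calls.

### The job

The circuit board in the test fixture has finished its test. On the fixture that holds the board, gently push the hinged flag up from its free edge and over its axle until it lies flat on the other side, showing its tick face, without gripping it. Leave the empty fixture's flag as it is, and leave the board and everything else on the bench in place.

Things in the scene. Friction and masses are not known exactly. Their poses are not given: they have to be found in the camera images.
- flag_a (a joint): flag angle on the LOADED fixture (the one with the board), rad: 0 = flat on the fixture's right side as the robot sees it (white open-circle face up), pi/2 = upright, pi = flat on its left side (white tick face up); stops at 0 and pi. The hinge is lightly stiff: about 0.5 N at the free edge turns it; it stays put near upright and falls on by itself beyond about 2.2 rad (or back below about 1.0)
- edge_a (a point): middle of the bead on the free edge of the loaded fixture's flag, moving with the flag. The flag is a black plastic plate, 50 to 75 g, 90 mm wide along the axle, 4 mm thick, ending in a full-width round bead of 8 mm diameter, its centre 71 mm from the axle. At the start the edge is on the right (-y world) side at axle height, with nothing over 50 mm high within 150 mm before it
- hinge_a (a point): middle of the loaded fixture's flag axle, fixed, 85 mm above the table. x axis: level, from the side where the flag lies at first to the other side (within 0.45 rad of world +y); y along the axle, towards the robot; z up. Grey cheeks 6 mm thick, 40 mm long (x), 95 mm high carry it, inner faces 47.5 mm either side of this point. Thin cross bars 14 mm either side of the axle stop the flag when flat
- station_a: base plate of the loaded fixture: aluminium, 170 (x) x 200 (y) x 12 mm, screwed to the table; origin under its centre, axes as hinge_a. The axle's middle is at y = +50 mm, the board nest (rim 18 mm above the table) at y = -52 mm, farther from the robot. Under the flat flag 71 mm of height is free above the plate, apart from the cross bars
- board_center (a point): centre (8 mm above its underside) of the green circuit board, 62 x 44 mm, up to 17 mm high with its capacitor and heat fins, 50 g, lying loose in the nest of the loaded fixture, 102 mm from the flag's middle on the side away from the robot (-y of hinge_a), its underside 12 mm above the table
- flag_b (a joint): the same flag on the EMPTY fixture, which is of identical make but has no board in its nest; it starts at 0 and must stay there
- hinge_b (a point): middle of the empty fixture's flag axle, as hinge_a
- meter: bystander: red box meter with a dark screen, 50 x 44 x 18 mm, loose; origin under its centre
- screw_jar: bystander: small capped jar, 42 mm diameter, 50 mm high, loose; origin under its centre
- spare_board: bystander: second green circuit board, 56 x 42 mm, 17 mm high, lying loose on the table; origin under its centre
- driver: bystander: screwdriver 170 mm long lying on the table, loose; origin under its middle
- terminal: bystander: green terminal block 40 x 14 x 16 mm, loose; origin under its centre
- heatsink: bystander: finned aluminium heat sink 40 x 36 x 23 mm, loose; origin under its centre

How it is judged:
By the outcome, as a careful person would: the job done as asked, in the order asked, and still so for the second after the job is handed in, with the robot touching nothing.
It also fails if it takes over 42 s, if anything falls off the work surface, if the arm or the gripper's body presses on something with over 40 N, if the wrist force passes 120 N, or if a joint passes its speed limit or range.

## Working session

There is one attempt and no reset: what is moved stays moved. The work goes in short steps, Python scripts to look and compute and a tool call to move; the robot and the scene stay as the last step left them, time stands still between calls to the robot, and variables do not carry over. Pictures are saved under pics/ and viewed, at most 10 in all, crops included, and the job is handed in when it is done.

Besides the shell and the picture viewer there is one more tool, called after "Call:" as a command line: name --argument value ..., lists and objects as JSON in quotes. step_arm: Moves the arm, as the interface text tells. Shift numbers are shares of 0.05 m and turn numbers shares of 4 degrees, none past 1 either way. Its arguments: {"type":"object","properties":{"targets":{"type":"array"}},"required":["targets"]}

```bash
mkdir -p pics; python3 - <<'E'
from workcell import readout,get_image
import cv2,pickle
for n in("top","side"):
    d=get_image(n);pickle.dump(d,open(n+".pkl","wb"));cv2.imwrite(f"pics/{n}.png",d["pixels"][:,:,::-1])
    print(d["intrinsics"],d["extrinsics"])
print(readout.get_obs())
E
```

```text
[[516.78924513   0.         313.56093643]
 [  0.         516.78924513 197.32304331]
 [  0.           0.           1.        ]] [[ 1.05224116e-02 -9.99774704e-01 -1.84341929e-02 -3.35364855e+01]
 [-9.83281015e-01 -6.99377291e-03 -1.81960251e-01  5.80744425e+02]
 [ 1.81790331e-01  2.00406526e-02 -9.83133077e-01  1.20795803e+03]
 [ 0.00000000e+00  0.00000000e+00  0.00000000e+00  1.00000000e+00]]
[[360.83689847   0.         324.9836802 ]
 [  0.         360.83689847 200.68767542]
 [  0.           0.           1.        ]] [[-7.70931178e-01 -6.36706535e-01 -1.64288485e-02  4.05577708e+02]
 [-3.06265911e-01  3.93199768e-01 -8.66945866e-01  2.68216479e+02]
 [ 5.58449917e-01 -6.63324002e-01 -4.98131467e-01  4.34260966e+02]
 [ 0.00000000e+00  0.00000000e+00  0.00000000e+00  1.00000000e+00]]
{'t': 0.1, 'qpos': array([ 1.10101716e+00,  4.23729599e-01,  1.63057072e+00,  2.39726155e-05,
        1.08858863e+00, -1.90116509e-02]), 'qvel': array([-0.00102432, -0.00038408, -0.00119527,  0.00051532,  0.00083591,
        0.00132342]), 'joint_torque': array([-2.81298662e-05, -5.45612097e+01, -2.74323785e+01,  6.43944182e-02,
        1.88402814e-02, -4.64981440e-05]), 'ee_pos': array([272.15848464, 562.36749762, 404.01785319]), 'orientation': array([-7.02026683e-01, -3.06180648e+00,  1.96742920e-03]), 'ft_force': array([-0.43055169,  0.13218176,  0.7508245 ]), 'moment': array([-0.05091209,  0.009138  ,  0.08177637]), 'grasp_force': 0.0, 'width': 87.54261910344353}
```

View pics/top.png

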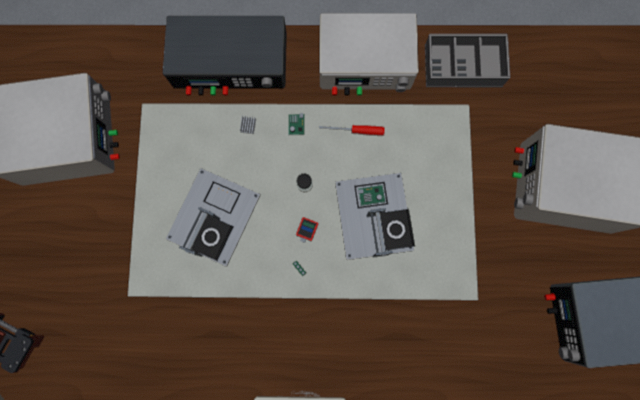

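View pics/side.png

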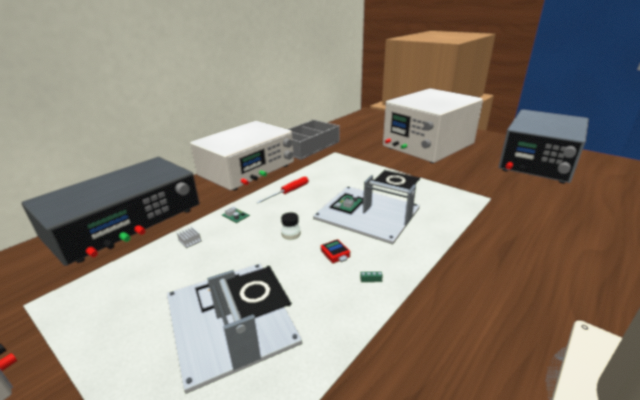

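The loaded fixture is the right one in the top image: plate corners are near (336,183), (402,174), (414,250) and (346,260), and the board is at (371,195). I'll enlarge that area next.

```bash
python3 - <<'E'
import cv2
im=cv2.imread("pics/top.png")[165:270,325:430]
cv2.imwrite("pics/crop.png",cv2.resize(im,(588,588),interpolation=cv2.INTER_CUBIC)) # 5.6x
E
cat > h.py <<'E'
import pickle,numpy as np
def ray(d,u,v,z):
    K,E=d["intrinsics"],d["extrinsics"];R,t=E[:3,:3],E[:3,3]
    c=-R.T@t;r=R.T@np.linalg.solve(K,[u,v,1]);return c+r*(z-c[2])/r[2]
def proj(d,p):
    q=d["extrinsics"][:3,:3]@p+d["extrinsics"][:3,3];q=d["intrinsics"]@q;return q[:2]/q[2]
E
```

```text
(no output)
```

View pics/crop.png

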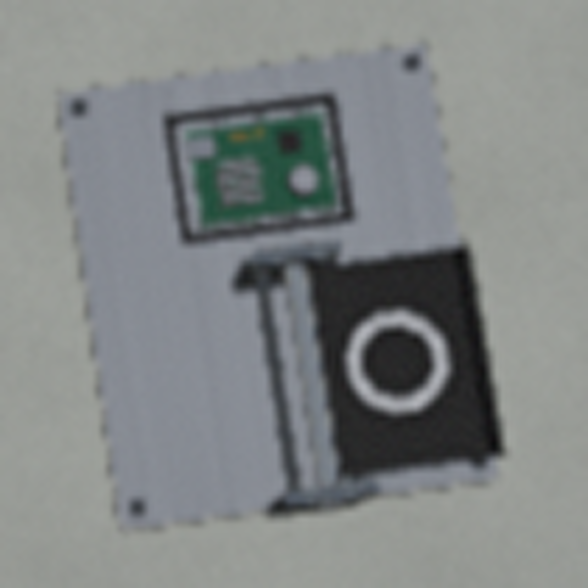

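The crop shows plate corners at about (60,92), (425,42), (120,530) and (497,482). The flag's free edge runs from (465,247) to (500,455).

```bash
python3 - <<'E'
from h import *
d=pickle.load(open("top.pkl","rb"))
f=lambda u,v,z:ray(d,325+u/5.6-.4,165+v/5.6-.4,z)
TL,TR,BL,BR=[f(*p,12) for p in((60,92),(425,42),(120,530),(497,482))]
print(TL,TR,BL,BR)
c=(TL+TR+BL+BR)/4
ey=(BL+BR-TL-TR)[:2];ey/=np.linalg.norm(ey)   # towards robot
ex=(TL+BL-TR-BR)[:2];ex/=np.linalg.norm(ex)
print("c",c,"ex",ex,"ey",ey,"dot",ex@ey)
h=c[:2]+50*ey
print("hinge",h,"edge from hinge",h-71*ex)
e1,e2=f(463,247,87),f(502,455,87);print("edge meas ends",e1,e2,(e1+e2)/2, np.linalg.norm(e1-e2))
E
```

```text
[630.96504368 -82.24611377  12.        ] [ 655.19763096 -247.33389506   12.        ] [ 434.06961443 -109.18450857   12.        ] [ 456.63761591 -274.95170104   12.        ]
c [ 544.21747625 -178.42905461   12.        ] ex [-0.1400592   0.99014313] ey [-0.99061753 -0.13666351] dot 0.003428659211471123
hinge [ 494.68659988 -185.26223007] edge from hinge [ 504.63080278 -255.56239243]
edge meas ends [ 549.02908087 -250.15747984   87.        ] [ 461.70110565 -264.33468876   87.        ] [ 505.36509326 -257.2460843    87.        ] 88.47128635057022
```

Two measurements agree: hinge at about (495,-186,85) and free edge at about (505,-256,85). I'll travel over at a safe height with the gripper shut and turn the tool y onto the axle line.

Call:
step_arm --targets '[[[0.5,-0.8,0,0,0,-1,0],[0.5,-1,0,0,0,-1,0],[0.5,-1,0,0,0,-1,0],[0.5,-1,0,0,0,-1,0],[0.5,-1,0,0,0,-1,0]]]'

```text
t: 0.72
ee_pos: [397.7, 320.9, 404.5]
orientation: [-1.226, -2.892, 0.0]
ft_force: [0.0, 0.5, 0.1]
width: 41.0
grasp_force: 0.0
```

Call:
step_arm --targets '[[[0.5,-1,0,0,0,-1,0],[0.5,-1,0,0,0,-1,0],[0.5,-1,0,0,0,-1,0],[0.5,-1,0,0,0,-1,0],[0.5,-1,0,0,0,-1,0]]]'

```text
t: 1.35
ee_pos: [522.8, 70.8, 404.6]
orientation: [-1.71, -2.635, 0.0]
ft_force: [0.0, 0.3, -0.3]
width: 0.5
grasp_force: 0.0
```

Call:
step_arm --targets '[[[0,-1,0,0,0,-1,0],[0,-1,0,0,0,-1,0],[0,-1,0,0,0,-1,0],[0,-1,0,0,0,-1,0],[0,-1,0,0,0,0,0]]]'

```text
t: 1.98
ee_pos: [521.9, -179.1, 404.4]
orientation: [-2.058, -2.373, 0.0]
ft_force: [0.6, 0.5, 0.4]
width: 0.5
grasp_force: 0.0
```

Call:
step_arm --targets '[[[0,-1,0,0.99,0.14,0,0],[0,-1,0,0.99,0.14,0,0],[0,-1,0,0.99,0.14,0,0],[0,-1,0,0.99,0.14,0,0],[0,-1,0,0.99,0.14,0,0]]]'

```text
t: 2.6
ee_pos: [522.0, -429.1, 404.3]
orientation: [-1.872, -2.159, -0.333]
ft_force: [-0.0, 0.2, 0.7]
width: 0.7
grasp_force: 0.0
```

Call:
step_arm --targets '[[[0.1,-0.3,-0.4,0.99,0.14,0,0],[0.1,-0.3,-0.4,0.99,0.14,0,0],[0.06,-0.26,-0.4,0.99,0.14,0,0],[0,0,-0.4,0.99,0.14,0,0],[0,0,-0.4,0.99,0.14,0,0]]]'

```text
t: 3.22
ee_pos: [535.1, -470.0, 303.3]
orientation: [-1.666, -1.922, -0.611]
ft_force: [0.1, 0.0, 0.3]
width: 0.4
grasp_force: 0.0
```

Call:
step_arm --targets '[[[0,0,-0.4,0.99,0.14,0,0],[0,0,-0.4,0.5,0.07,0,0],[0,0,-0.4,0,0,0,0],[0,0,-0.4,0,0,0,0],[0,0,0,0,0,0,0]]]'

```text
t: 3.85
ee_pos: [534.9, -469.9, 222.7]
orientation: [-1.603, -1.849, -0.682]
ft_force: [0.0, -0.1, -0.7]
width: 0.6
grasp_force: 0.0
```

```bash
python3 - <<'E'
from workcell import readout,get_image
import cv2,numpy as np
from scipy.spatial.transform import Rotation as R
for n in("top","side"):
    d=get_image(n);im=d["pixels"][:,:,::-1]
    im=im[130:330,300:500] if n=="top" else im[120:280,260:460]
    cv2.imwrite(f"pics/{n}2.png",cv2.resize(im,None,fx=3,fy=3))
o=readout.get_obs();M=R.from_rotvec(o["orientation"]).as_matrix()
tip=o["ee_pos"]+182*M[:,2]
H=np.array([495,-186]);ex=np.array([-.139,.99]);ey=np.array([-.99,-.139])
print(o["ee_pos"],M,"tip",tip,"rel ex,ey",(tip[:2]-H)@ex,(tip[:2]-H)@ey,o["qpos"])
a,b=cv2.imread("pics/top2.png"),cv2.imread("pics/side2.png")
E
```

```text
[ 535.44972176 -470.47114992  224.92579799] [[-0.09966029  0.98992244 -0.10060514]
 [ 0.68749173  0.14159895  0.71225337]
 [ 0.71932117  0.00181817 -0.69467528]] tip [ 517.13958579 -340.8410367    98.49489723] rel ex,ey -156.37002875414427 -0.3952858339851905 [-0.81236335  0.8973858   1.30829065  0.43080086  1.63083242 -1.08695332]
```

View pics/top2.png

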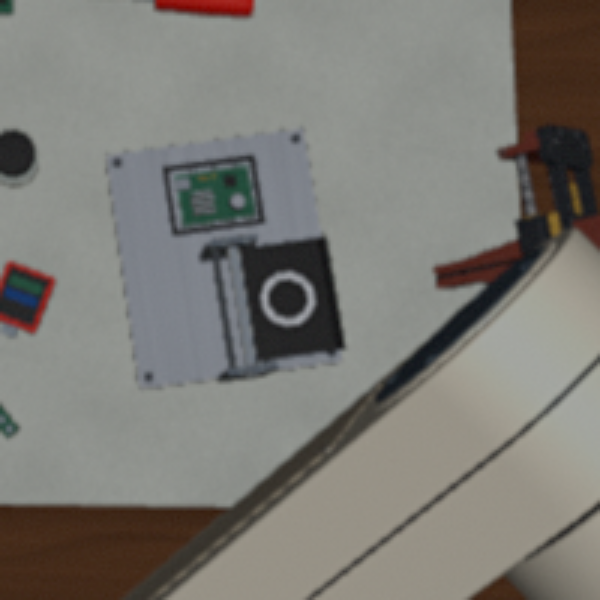

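The top view shows the arm at lower right, with red finger-like parts at (470,270) and (520,150) either side of the expected tip. I'll check the tip projection and the side view.

```bash
python3 - <<'E'
from h import *
d=pickle.load(open("top.pkl","rb"));s=pickle.load(open("side.pkl","rb"))
for p in([517,-341,98.5],[535,-470,225],[473,-347,98.5],[560,-335,98.5]):
    p=np.array(p);print((proj(d,p)-[300,130])*3,(proj(s,p)-[260,120])*3)
E
```

```text
[443.08040243 275.52368338] [462.5458784  110.25502739]
[672.37579999 226.54652491] [529.99971797 -77.68587616]
[453.03659627 332.43903134] [515.26302879 120.85127438]
[433.30386038 220.64087437] [413.22563011 100.40693048]
```

View pics/side2.png

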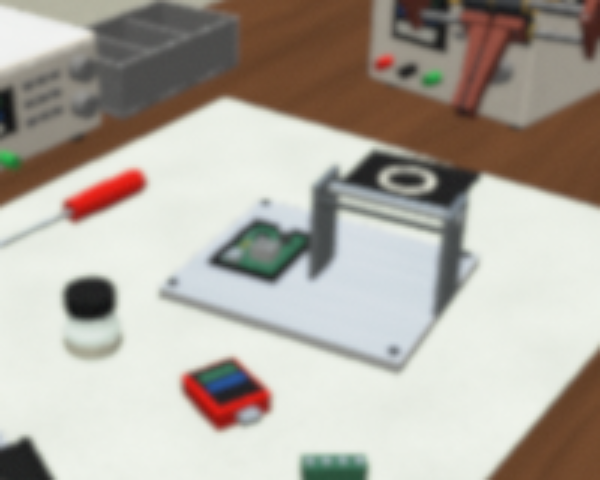

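The closed fingertips show at (465,112) in the side view, where the calibration puts them. I'll lower the tip, then slide it in under the bead.

Call:
step_arm --targets '[[[0,0,-0.36,0,0,0,0],[0,0,-0.36,0,0,0,0],[-0.06,0.4,0,0,0,0,0],[-0.06,0.4,0,0,0,0,0],[0,0,0,0,0,0,0]]]'

```text
t: 4.58
ee_pos: [529.1, -429.3, 187.6]
orientation: [-1.602, -1.85, -0.682]
ft_force: [-0.1, -0.4, 0.6]
width: 0.6
grasp_force: 0.0
```

Call:
step_arm --targets '[[[-0.04,0.3,0,0,0,0,0],[-0.04,0.3,0,0,0,0,0],[-0.04,0.3,0,0,0,0,0],[0,0,0,0,0,0,0],[0,0,0,0,0,0,0]]]'

```text
t: 5.2
ee_pos: [523.4, -385.5, 188.9]
orientation: [-1.604, -1.852, -0.683]
ft_force: [0.7, -1.1, -0.6]
width: 0.7
grasp_force: 0.0
```

```bash
python3 - <<'E'
from workcell import readout,get_image
import cv2
d=get_image("side");im=d["pixels"][120:280,260:460,::-1]
cv2.imwrite("pics/side3.png",cv2.resize(im,None,fx=3,fy=3));print(readout.get_obs()["ee_pos"])
E
```

```text
[ 523.42228475 -385.70022439  188.85455189]
```

View pics/side3.png

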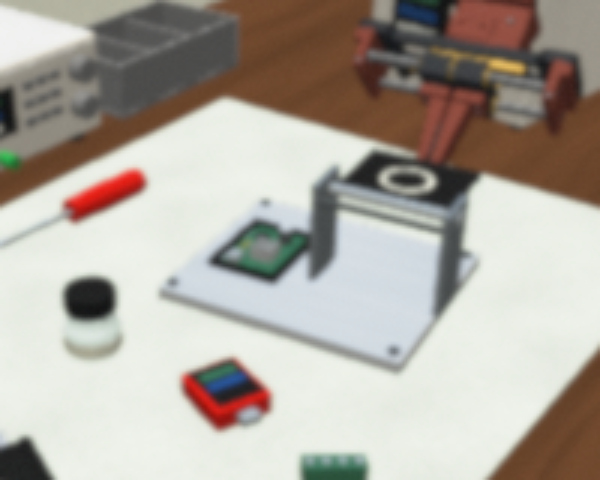

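The fingertips are under the flag's edge, hidden behind it at about (435,160). I'll lift along the arc.

Call:
step_arm --targets '[[[0,0.01,0.22,0,0,0,0],[0,0.04,0.2,0,0,0,0],[-0.01,0.07,0.19,0,0,0,0],[-0.01,0.09,0.17,0,0,0,0],[-0.02,0.11,0.16,0,0,0,0]]]'

```text
t: 5.88
ee_pos: [521.3, -369.0, 236.5]
orientation: [-1.604, -1.852, -0.683]
ft_force: [0.2, -0.6, -0.7]
width: 0.4
grasp_force: 0.3
```

```bash
python3 - <<'E'
from workcell import readout,get_image
import cv2
d=get_image("side");im=d["pixels"][120:280,260:460,::-1]
cv2.imwrite("pics/side4.png",cv2.resize(im,None,fx=3,fy=3));o=readout.get_obs();print(o["ee_pos"],o["ft_force"])
E
```

```text
[ 521.3877992  -368.5194781   237.27861805] [0.23560009 1.24468    0.1106598 ]
```

View pics/side4.png

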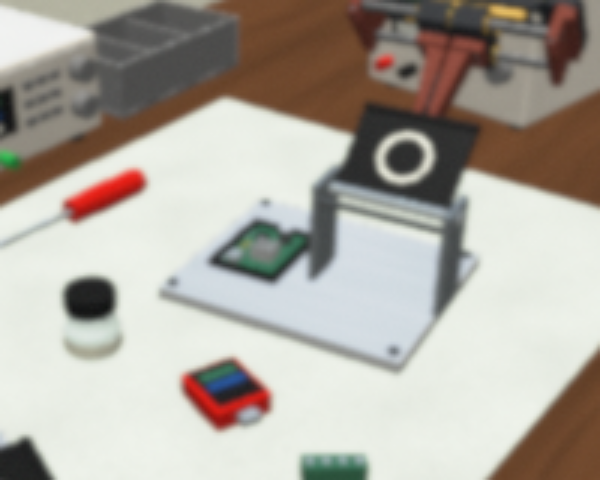

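The flag has risen to about 40°, with its top edge at (420,112) and forces near zero. Carrying on along the arc.

Call:
step_arm --targets '[[[-0.02,0.14,0.14,0,0,0,0],[-0.02,0.16,0.12,0,0,0,0],[-0.02,0.17,0.1,0,0,0,0],[-0.03,0.18,0.07,0,0,0,0],[-0.03,0.19,0.05,0,0,0,0]]]'

```text
t: 6.55
ee_pos: [515.2, -326.7, 259.9]
orientation: [-1.604, -1.851, -0.683]
ft_force: [-0.4, 0.0, 0.1]
width: 0.9
grasp_force: 0.2
```

Call:
step_arm --targets '[[[-0.03,0.2,0.02,0,0,0,0],[-0.03,0.2,0,0,0,0,0],[-0.02,0.15,-0.02,0,0,0,0],[-0.02,0.14,-0.04,0,0,0,0],[-0.02,0.14,-0.06,0,0,0,0]]]'

```text
t: 7.18
ee_pos: [509.2, -285.6, 254.5]
orientation: [-1.605, -1.851, -0.683]
ft_force: [1.1, -0.2, 0.0]
width: 0.5
grasp_force: 0.0
```

```bash
python3 - <<'E'
from workcell import readout,get_image
import cv2
d=get_image("side");im=d["pixels"][120:280,260:460,::-1]
cv2.imwrite("pics/side5.png",cv2.resize(im,None,fx=3,fy=3));o=readout.get_obs();print(o["ee_pos"],o["ft_force"])
E
```

```text
[ 508.93296416 -284.74944768  253.99969935] [-0.65502515  0.82077679 -0.26125315]
```

View pics/side5.png

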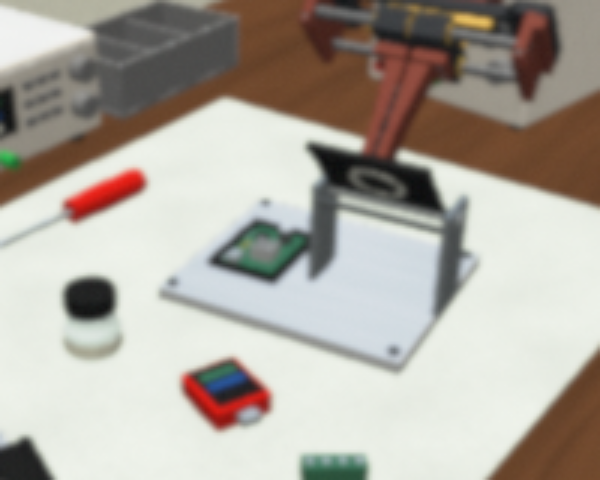

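The flag is past upright at roughly 120°, leaning over to the left. A little more push, then let it settle.

Call:
step_arm --targets '[[[-0.02,0.14,-0.05,0,0,0,0],[-0.02,0.14,-0.05,0,0,0,0],[-0.02,0.14,-0.05,0,0,0,0],[-0.01,0.1,-0.05,0,0,0,0],[0,0,0,0,0,0,0]]]'

```text
t: 7.85
ee_pos: [505.7, -259.5, 244.5]
orientation: [-1.604, -1.851, -0.683]
ft_force: [-0.4, -0.0, -0.3]
width: -0.0
grasp_force: 0.0
```

Call:
step_arm --targets '[[[0,0,0,0,0,0,0],[0,0,0,0,0,0,0],[0.02,-0.2,0.2,0,0,0,0],[0.06,-0.4,0.4,0,0,0,0],[0.1,-0.7,0.7,0,0,0,0]]]'

```text
t: 8.48
ee_pos: [514.5, -325.4, 310.2]
orientation: [-1.603, -1.85, -0.682]
ft_force: [1.3, 0.6, -0.1]
width: 0.5
grasp_force: 0.0
```

Call:
step_arm --targets '[[[0.1,-0.9,0.7,0,0,0,0],[0.1,-0.9,0.5,0,0,0,0],[0.1,-0.9,0,0,0,0,0],[0,-0.5,0,0,0,0,0],[0,0,0,0,0,0,0]]]'

```text
t: 9.1
ee_pos: [529.0, -487.0, 370.0]
orientation: [-1.607, -1.851, -0.684]
ft_force: [-0.4, 0.6, -0.1]
width: 0.3
grasp_force: 0.0
```

```bash
python3 - <<'E'
from workcell import readout,get_image
import cv2
d=get_image("top");im=d["pixels"][100:300,130:480,::-1]
cv2.imwrite("pics/top6.png",cv2.resize(im,None,fx=2.2,fy=2.2));o=readout.get_obs();print(o["ee_pos"],o["ft_force"])
E
```

```text
[ 529.25744066 -485.66874712  369.83403031] [ 0.17824045  1.29958644 -0.61436372]
```

View pics/top6.png

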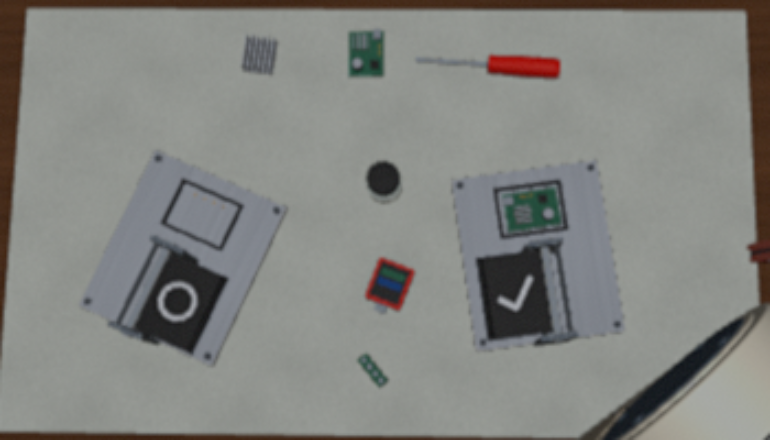

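The loaded fixture's flag lies flat on the left with its tick face up at (515,295). Everything else is in place and the arm is clear.

```bash
python3 -c "
from workcell import ctrl
print(ctrl.close_job())"
```

```text
the job is handed in; nothing more can be done
None
```

The loaded fixture's flag was pushed over without gripping and lies flat with its tick face up; the last picture showed everything else in place, and I handed the job in at about 9 s of robot time.

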